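# Open the herb box and lay its cap on the plate

## Robot

A 7-joint arm with a two-finger parallel gripper is mounted at the origin on the work surface. World frame = base frame: x ahead of the robot, y to its left, z up, the work surface at z = 0. Lengths are in mm, angles in degrees, forces in N, time in s.
With the tool pointing down it reaches from about 425 to 875 mm from the base axis. Payload 8.4 kg.
Tool frame: the origin (TCP) lies midway between the tips of the shut fingers; the grasp point (between the pads) lies 19 mm behind it; z points along the fingers, y is the line along which they close (so a half turn about z gives the same grasp; the last joint's range is limited). The gripper opens to 87 mm and grips with 3 to 60 N. Pads are 19 mm wide; open, the fingers measure 117 mm over their backs; the gripper's body (75 mm by 190 mm) begins 51 mm behind the grasp point.
Start: joints at [-69.282, 19.091, 2.286, 83.961, -0.768, 76.965, -3.352], TCP at [289.029, 582.173, 222.546] pointing down, gripper open.
Joint ranges: [-147.57, 147.57], [-21.85, 119.76], [-74.77, 79.35], [14.55, 137.4], [-85.83, 265.84], [4.83, 119.75], [-152.11, 152.11]. Speed limits (degrees/s): [127.2, 127.2, 159.86, 159.86, 180, 180, 180].

## Interface

Orientations are given as [roll, pitch, yaw] about the fixed x, y, z axes, in that order (R = Rz(yaw) Ry(pitch) Rx(roll)).
In Python, from plant import readout, optics, env gives the robot as it stands. The module is installed in compiled form; this text tells all that it offers.
- The arm moves only by the tool send_rows, never from a script. Its argument "plan" is one flat list of numbers, 7 for each row, row after row: the shift along the world's x, y, z in cm, then the turn, a rotation vector about the world's x, y, z in degrees, then the opening, from -1 (shut) to 1 (fully open). In form: [dx, dy, dz, wx, wy, wz, fingers, dx, dy, dz, wx, wy, wz, fingers, ...]. A call has 1 to 20 rows; each row is the pose to reach, as a shift and turn from the pose commanded when the call began; what a row does not reach only later rows make up. A row lasts 1/12 s, in which the tool goes at most 41.7 mm and 7.16 degrees, less where a joint would pass 70% of its speed; a pose out of reach is approached as far as the arm can. A call with a gripper value outside its range is refused whole. The fingers move at their own pace and stop on an object; "squeeze" is the grip in N (left out, the last holds). Time passes only in rows, so rows that repeat a pose let the fingers close. It gives the time, the measured TCP pose, the force, the opening and the grip force at its end, in the units of the state.
- readout.sense(): the state, without advancing time (a new reading comes with each control period).
- optics.read_camera(name): name is "scene" or "top"; returns (picture, depth): 384x512x3 uint8, red, green, blue; 384x512 float32, mm along the optical axis (not along the pixel's ray), 0 where there is no reading.
- optics.camera_params(name): a dict with "intrinsics" (3x3 intrinsics, pixels), "T" (4x4, takes a point from camera to world coordinates). Camera axes: x right, y up, looking along -z (the intrinsics and any distortion apply to the point x, -y, -z); pixel columns grow to the right and rows downward; lengths in mm; the calibration is good to about 2 mm. A picture is of the moment at which its call begins. camera_params takes no time and is no camera call.
- env.hand_in(): hands the job in; it is judged then, once.
The state is a dict: "clock": time; "qpos": joint angles; "joint_velocities": joint speeds; "joint_efforts": joint torques, N m; "ee_pos": TCP position; "eef_rot": TCP orientation; "contact_force": force on the tool from outside, world axes, zero at the start; "torque": the same for the moment, N m; "width": opening from 0.0 (shut) to 1.0 (fully open); "grip_force": force on a finger pad.
Only numpy, scipy, OpenCV 4.12 (cv2) and the standard library are available. Lean on these libraries where they do the work, as an engineer would, in place of code of your own. Each camera call takes 0.05 s, during which the arm holds its last target. There are 200 camera calls.

## Task

Open the round green herb box: lift the orange flap on its cap until it stands upright, use it as the handle to unscrew the cap counter-clockwise, feeling with light upward tugs for the point where it comes free rather than yanking it, and lift the cap off. Set the cap gently down near the middle of the white plate, right way up, and let go, leaving the other things on the counter where they are.

Things in the scene. Friction and masses are not known exactly. Their poses are not given: they have to be found in the camera images.
- herb_box: Round green plastic tub fixed to the counter by a rubber foot, 94 mm across, 66 mm high (74 mm with the rim ring). Origin: centre of its underside, z up. Hidden in its mouth are two ledges with a slot between them: the cap's cross bar is trapped under the ledges until turned in line with the slot. Where the slot points cannot be known from outside.
- rim: White ring fixed on the herb box, 94 mm outside, 72 mm inside diameter, 8 mm high, top 74 mm above the counter. Origin: centre of its underside. A post on it, 4 x 6 mm and 12 mm high, stands up into a slot in the flat flap, so the cap cannot turn while the flap is down. It never moves.
- cap: White cap, disc 68 mm across sunk level with the rim ring so its edge cannot be gripped; the flap is its handle. 70 to 105 g with the flap. Origin: centre of its lowest face, the foot of a 27 mm thick plug on which it stands stably. Above the origin: cross bar 62 x 10 mm along the cap's y, from 2 to 8 mm; disc from 16 to 22 mm. Seated, the origin is 50 mm above the counter.
- cap_top (a point): Centre of the disc's top face, 22 mm above the cap's origin. Locked, the cap turns easily, has 2 mm play sideways and rises only 2 mm, then a rigid stop. Turned 0.4 to 1.35 rad counter-clockwise seen from above from its start (it differs each time and must be felt), the bar meets the slot; within about 0.1 rad either side of that the cap lifts straight out. Turned further it is locked again.
- flap (a joint): Angle of the orange flap in rad: 0 = lying flat over the cap, 1.57 = upright against its stop. It has a stiff hinge (about 1 N at the end moves it) and stays where it is left.
- flap_hinge (a point): Middle of the flap's hinge axis, on the cap's axis of rotation, 36 mm above the cap's origin. Axes are the cap's: the hinge axis is y; the flat flap points along -x from here. Two cheeks beside the hinge, 15.5 to 19.5 mm either side of the middle, reach 6 mm fore and aft and 4.5 mm above the axis.
- flap_end (a point): Middle of the flap's thickness and width, 40 mm from the hinge axis. The flap is an orange plate 28 mm wide, 9 mm thick, reaching 52 mm from the hinge, with a 9 mm wide slot through it around this point. Flat, its underside is 7.5 mm above the rim ring. Its sides are free to be pinched near its end.
- plate: White porcelain plate, 200 mm across, 20 mm high, loose. Origin: centre of its underside; its flat inner floor, 124 mm across, is 5 mm above that.
- ladle: Stainless ladle lying on the counter, bowl 86 mm across, handle 220 mm along -x. Origin: under the bowl. Leave alone.
- steamer_lid: Bamboo steamer lid, 190 mm across, 56 mm high. Origin: centre of its underside. Leave alone.
- tumbler: Clear glass tumbler, 70 mm across, 100 mm high. Origin: centre of its underside. Leave alone.
- sauce_bottle: Amber glass bottle, 60 mm across, 190 mm high. Origin: centre of its underside. Leave alone.
- dip_bowl: Blue dipping bowl, 90 mm across, 35 mm high. Origin: centre of its underside. Leave alone.
- spoon: Spoon lying flat on the counter. Origin: its middle, underside. Leave alone.
- timer (a joint): Travel in m of the red push button of the kitchen timer (fixed, white housing); 0 = not pressed. Leave alone.
Things that resemble listed ones, but are neither listed nor needed, are in the scene too. What is shaped like the cap but pink or purple is not meant.

How it is judged (in metres and radians):
On the way, in this order (a step that is already met when the one before it is completed fails the run):
1. the flap stands upright (above 1.35 rad) while the cap is still seated in the box (value of joint flap above 1.35 rad and z of cap in the frame of herb_box below 0.054 m), for 0.2 s.
2. the cap is unscrewed and lifted out of the box by its raised flap (z of cap in the frame of herb_box above 0.08 m and value of joint flap above 1 rad and contact force between the fingers and cap above 0.5 N), for 0.1 s.
At the end, for the whole second after the job is handed in: The cap stands at rest on the plate, upright within 0.2 rad, its centre within 45 mm of the plate's centre, the plate level, and the cap is released (horizontal distance between cap and plate below 0.045 m and angle between cap's own z axis and vertical below 0.2 rad and contact force between cap and plate above 0.2 N and linear speed of cap below 0.02 m/s and angle between plate's own z axis and vertical below 0.1 rad); the robot touches nothing.
It fails at once if the locked cap is yanked or wrenched (more than 30 N between the cap and the box or its rim) (contact force between cap and herb_box above 30 N or contact force between cap and rim above 30 N).
It fails at once if the cap hits or is pressed onto the plate with more than 35 N (contact force between cap and plate above 35 N).
It fails at once if a bystander is shifted by more than 30 mm (distance of any of ladle, steamer_lid, tumbler, sauce_bottle, dip_bowl, spoon from where it was at the start of the episode above 0.03 m).
It fails at once if the timer's button is pressed (value of joint timer above 0.003 m).
It also fails if it takes over 72 s, if anything falls off the work surface, if the arm or the gripper's body presses on something with over 40 N, if the wrist force passes 120 N, or if a joint passes its speed limit or range.

## Working session

There is one attempt and no reset: what is moved stays moved. The work goes in short steps, Python scripts to look and compute and a tool call to move; the robot and the scene stay as the last step left them, time stands still between calls to the robot, and variables do not carry over. Pictures are saved under pics/ and viewed, at most 10 in all, crops included, and the job is handed in when it is done.

Besides the shell and the picture viewer there is one more tool, called after "Emit:" as name(argument=value, ...), one argument or row to a line, values as JSON. send_rows: Moves the arm, as the interface text tells. Its arguments: {"type":"object","properties":{"plan":{"type":"array","items":{"type":"number"}},"squeeze":{"type":"number"}},"required":["plan"]}

```bash
mkdir -p pics; cat > h.py <<'E'
import numpy as np, cv2
from plant import readout, optics, env
def grab(n,tag=None):
    p,d=optics.read_camera(n); c=optics.camera_params(n)
    if tag: cv2.imwrite(f'pics/{tag}.png',cv2.cvtColor(p,cv2.COLOR_RGB2BGR))
    return p,d,np.array(c['intrinsics']),np.array(c['T'])
def world(d,K,T):
    v,u=np.mgrid[:d.shape[0],:d.shape[1]]
    P=np.stack([(u-K[0,2])/K[0,0]*d,-(v-K[1,2])/K[1,1]*d,-d,np.ones_like(d)],-1)
    return (P@T.T)[...,:3]
E
python3 - <<'E'
from h import *
for n in('scene','top'):
    p,d,K,T=grab(n,n+'0'); np.savez(n+'0.npz',p=p,d=d,K=K,T=T); print(n,T.round(2).tolist(),K.round(1).tolist(),(d>0).mean())
    print({k:c for k,c in optics.camera_params(n).items() if k not in('intrinsics','T')})
a=cv2.imread('pics/scene0.png');b=cv2.imread('pics/top0.png')
print(readout.sense())
E
```

```text
scene [[-0.86, -0.4, 0.33, 1041.24], [0.51, -0.68, 0.53, 638.64], [0.01, 0.62, 0.78, 1037.77], [0.0, 0.0, 0.0, 1.0]] [[415.0, 0.0, 257.7], [0.0, 415.0, 192.1], [0.0, 0.0, 1.0]] 0.9962056477864584
{}
top [[0.09, 0.97, -0.21, 412.47], [-1.0, 0.09, -0.02, 0.83], [0.0, 0.21, 0.98, 1146.12], [0.0, 0.0, 0.0, 1.0]] [[390.0, 0.0, 251.8], [0.0, 390.0, 188.1], [0.0, 0.0, 1.0]] 0.9958241780598959
{}
{'clock': 0.1, 'qpos': array([-69.28159759,  19.12914214,   2.28396919,  84.0062607 ,
        -0.7675934 ,  76.9652991 ,  -3.35042412]), 'joint_velocities': array([ 0.01614448, -0.03648973,  0.02842772, -0.17683471, -0.03977374,
       -0.08780738, -0.00881009]), 'joint_efforts': array([ 2.49077944e-03, -6.57808757e+01,  1.33966003e+00, -4.04703569e+01,
       -5.96396020e-02,  4.12172580e-02,  4.95844586e-05]), 'ee_pos': array([288.86313185, 581.80983361, 221.72961615]), 'eef_rot': array([-1.79914719e+02,  5.71506100e-03,  1.53598952e+02]), 'contact_force': array([0.28695533, 0.22766535, 0.53328663]), 'torque': array([-0.02940191,  0.01553177, -0.0628116 ]), 'grip_force': 0.0, 'width': 0.9976478598858041}
```

View pics/top0.png

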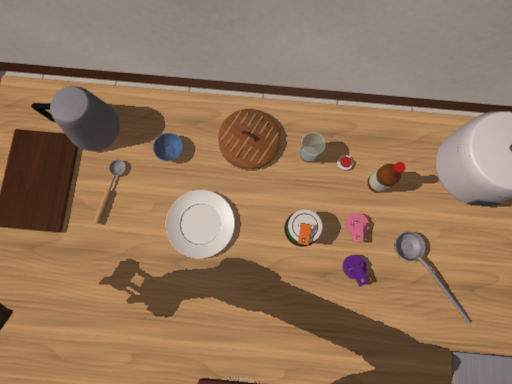

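View pics/scene0.png

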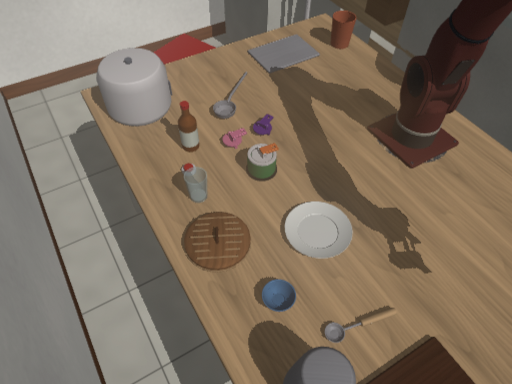

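The top view shows the herb box at about (304,228) with its flap pointing towards the robot, the plate at (200,224), and the pink and purple decoys at (357,228) and (356,270). The scene view shows the box at (262,160) and the plate at (318,230).

```bash
python3 - <<'E'
from h import *
for n,box,pl in(('top',(280,330,200,260),(155,245,180,265)),('scene',(240,285,140,185),(275,360,198,262))):
    z=np.load(n+'0.npz');p,d,K,T=z['p'],z['d'],z['K'],z['T'];W=world(d,K,T)
    hsv=cv2.cvtColor(p,cv2.COLOR_RGB2HSV).astype(int);H,S,V=hsv[...,0],hsv[...,1],hsv[...,2]
    v,u=np.mgrid[:384,:512]
    b=(u>box[0])&(u<box[1])&(v>box[2])&(v<box[3])
    o=b&(((H<14)&(S>170)&(V>120)))&(W[...,2]>78)
    Q=W[o];print(n,'orange',o.sum(),Q.mean(0),'z',np.percentile(Q[:,2],[5,50,95]))
    r=cv2.minAreaRect(Q[:,:2].astype(np.float32));print(r,cv2.boxPoints(r).round(1).tolist())
    w=b&(S<60)&(V>110)&(abs(W[...,2]-74)<8);Q=W[w];print('white',w.sum(),Q.mean(0),np.percentile(Q[:,2],[5,50,95]))
    print('circle',cv2.minEnclosingCircle(Q[:,:2].astype(np.float32)))
    t=b&(W[...,2]>66)&(W[...,2]<82);print('ringall',cv2.minEnclosingCircle(W[t][:,:2].astype(np.float32)))
    k=(u>pl[0])&(u<pl[1])&(v>pl[2])&(v<pl[3])&(S<60)&(W[...,2]>9)&(W[...,2]<30);Q=W[k]
    print('plate',k.sum(),cv2.minEnclosingCircle(Q[:,:2].astype(np.float32)),np.percentile(Q[:,2],[5,50,95]))
    c=p[box[2]:box[3],box[0]:box[1]];cv2.imwrite(f'pics/c_{n}.png',cv2.resize(c,(360,400),interpolation=2)[...,::-1])
cv2.imwrite('pics/crop.png',np.hstack([cv2.imread('pics/c_top.png'),cv2.imread('pics/c_scene.png')]))
E
```

```text
top orange 186 [ 522.53759905 -132.81330612   96.23173398] z [87.35619564 90.67737588 93.79619654]
((469.64239501953125, -84.90870666503906), (47.998470306396484, 200.44125366210938), 47.16265106201172) [[379.79998779296875, -34.400001525878906], [526.7999877929688, -170.60000610351562], [559.5, -135.5], [412.5, 0.800000011920929]]
white 600 [ 553.7344245  -134.46873945   72.89678471] [69.26741396 72.95775552 76.51301251]
circle ((546.3411865234375, -135.3464813232422), 46.60966110229492)
ringall ((546.2744140625, -135.11065673828125), 46.82110595703125)
plate 2113 ((533.0498657226562, 161.4244384765625), 99.3792724609375) [ 9.5241738  14.29797662 21.0229247 ]<stdin>:8: RuntimeWarning: Mean of empty slice.
  ret = um.true_divide(
Traceback (most recent call last):
IndexError: index -1 is out of bounds for axis 0 with size 0
```

```bash
python3 - <<'E'
from h import *
C=np.array([546.3,-135.1])
z=np.load('scene0.npz');W=world(z['d'],z['K'],z['T']);p=z['p'];print('scene',W[150:156:2,268].round(),p[150:156:2,268],W[228,318].round(),W[120,330].round())
z=np.load('top0.npz');p,d,K,T=z['p'],z['d'],z['K'],z['T'];W=world(d,K,T)
H,S,V=[a.astype(int) for a in cv2.split(cv2.cvtColor(p,cv2.COLOR_RGB2HSV))]
o=(H<14)&(S>170)&(V>120)&(abs(W[...,2]-90.5)<6)&(np.hypot(W[...,0]-C[0],W[...,1]-C[1])<75)
# ray cast onto z=90.5
v,u=np.nonzero(o);R=np.stack([(u-K[0,2])/K[0,0],-(v-K[1,2])/K[1,1],-np.ones(len(u))],-1)@T[:3,:3].T
Q=T[:3,3]+R*((90.5-T[2,3])/R[:,2])[:,None];Q=Q[:,:2]
r=cv2.minAreaRect(Q.astype(np.float32));print(len(Q),Q.mean(0),r,cv2.boxPoints(r).round(1).tolist())
m=Q.mean(0)-C;print('dir',np.degrees(np.arctan2(m[1],m[0])),np.hypot(*m))
ev=np.linalg.eigh(np.cov(Q.T));print(ev)
c=p[200:260,280:330];cv2.imwrite('pics/crop.png',cv2.resize(c,(500,600),interpolation=2)[...,::-1])
E
```

```text
scene [[ 531. -127.   91.]
 [ 535. -121.   89.]
 [ 532. -125.   74.]] [[163  96  58]
 [170 103  61]
 [160 152 147]] [527. 153.   7.] [ 201. -217.   -2.]
184 [ 523.03514328 -133.59814424] ((522.4755859375, -133.4021453857422), (26.833026885986328, 54.70189666748047), 84.03488159179688) [[493.8999938964844, -143.89999389648438], [548.2999877929688, -149.60000610351562], [551.0999755859375, -122.9000015258789], [496.70001220703125, -117.19999694824219]]
dir 176.30641344528786 23.313282245619444
EighResult(eigenvalues=array([ 61.97749993, 255.30154192]), eigenvectors=array([[-0.13008098, -0.99150337],
       [-0.99150337,  0.13008098]]))
```

View pics/crop.png

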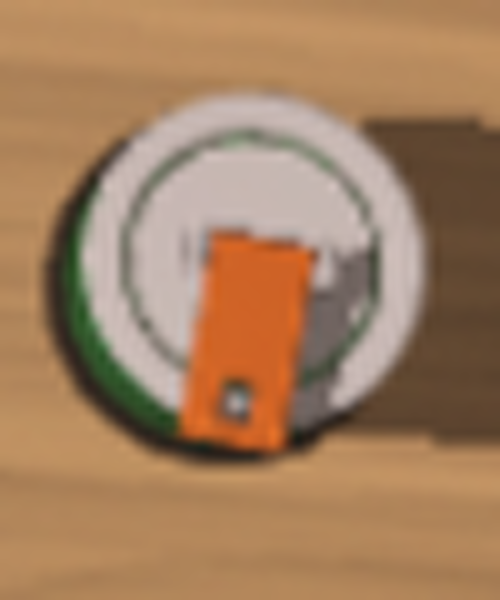

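The crop shows the flat orange flap with its slot at crop (235,400), pointing almost along -x. Its axis is about 174°, so the cap yaw is about -6°. First I'll make a short approach move to learn the joint signs.

Emit:
send_rows(
  plan=[4,-13,0,0,0,-20,0.1,4,-13,0,0,0,-20,0.1,4,-13,0,0,0,-20,0.1,4,-13,0,0,0,-20,0.1,4,-13,0,0,0,-20,0.1],
  squeeze=8,
)

```text
clock: 0.52
ee_pos: [331.3, 448.4, 222.9]
eef_rot: [-180.0, 0.1, 133.3]
contact_force: [0.4, 1.0, -0.6]
width: 0.707
grip_force: 0.0
```

```bash
python3 -c "
from h import *
print(readout.sense())"
```

```text
{'clock': 0.5167, 'qpos': array([-64.89725391,   8.26657708,   7.51361596,  97.35364436,
        -1.06545742,  74.46963784, -13.88882712]), 'joint_velocities': array([-1.719733  ,  2.4474102 , -3.2608474 , -2.91283988, -1.24551339,
       -0.55046555, -0.57030865]), 'joint_efforts': array([ 5.11547215e-01, -5.16779387e+01,  1.59650601e+00, -3.87177050e+01,
        1.74318178e-02,  1.43997045e-01, -5.29844721e-02]), 'ee_pos': array([331.3324442 , 448.39851052, 222.86011238]), 'eef_rot': array([-1.79995655e+02,  5.34075614e-02,  1.33286379e+02]), 'contact_force': array([ 0.39574704,  0.97492099, -0.55065292]), 'torque': array([ 0.07024942,  0.01139291, -0.00087862]), 'grip_force': 0.0, 'width': 0.7070544844346356}
```

Emit:
send_rows(
  plan=[17.6,-58.3,-1,0,0,-139.5,0.1,17.6,-58.3,-1,0,0,-139.5,0.1,17.6,-58.3,-1,0,0,-139.5,0.1,17.6,-58.3,-1,0,0,-139.5,0.1,17.6,-58.3,-1,0,0,-139.5,0.1,17.6,-58.3,-1,0,0,-139.5,0.1,17.6,-58.3,-1,0,0,-139.5,0.1,17.6,-58.3,-1,0,0,-139.5,0.1,17.6,-58.3,-1,0,0,-139.5,0.1,17.6,-58.3,-1,0,0,-139.5,0.1,17.6,-58.3,-1,0,0,-139.5,0.1,17.6,-58.3,-1,0,0,-139.5,0.1,17.6,-58.3,-1,0,0,-139.5,0.1,17.6,-58.3,-1,0,0,-139.5,0.1,17.6,-58.3,-1,0,0,-139.5,0.1,17.6,-58.3,-1,0,0,-139.5,0.1,17.6,-58.3,-1,0,0,-139.5,0.1,17.6,-58.3,-1,0,0,-139.5,0.1,17.6,-58.3,-1,0,0,-139.5,0.1,17.6,-58.3,-1,0,0,-139.5,0.1],
)

```text
clock: 2.18
ee_pos: [505.6, -130.0, 212.4]
eef_rot: [180.0, 0.0, -6.2]
contact_force: [0.7, 0.5, -0.3]
width: 0.554
grip_force: 0.0
```

```bash
python3 -c "
from h import *
print(readout.sense())
p,d,K,T=grab('scene')
cv2.imwrite('pics/a.png',cv2.resize(p[60:220,180:380],(800,640),interpolation=2)[:600,:,::-1])"
```

```text
{'clock': 2.1833, 'qpos': array([-31.92281067,   4.33047882,  44.11994082, 104.22039205,
        -3.12419866,  72.70048747, -83.15341031]), 'joint_velocities': array([-2.06843029e+00,  3.12082420e-03,  1.90767040e+00,  4.71440895e-02,
       -1.34250907e-01, -2.04154940e-02, -3.49104458e+01]), 'joint_efforts': array([ 3.23550403e-01, -3.21249712e+01,  2.20096998e+00, -3.96487033e+01,
       -2.34633411e-02, -7.15844636e-02,  4.16692975e-02]), 'ee_pos': array([ 505.64215125, -129.97943115,  212.42456592]), 'eef_rot': array([ 1.79970521e+02,  1.14096594e-02, -6.19899036e+00]), 'contact_force': array([ 0.70520752,  0.53247707, -0.34749705]), 'torque': array([-7.74517042e-02,  1.31344143e-01, -8.55527339e-06]), 'grip_force': 0.0, 'width': 0.5539973990412682}
```

View pics/a.png

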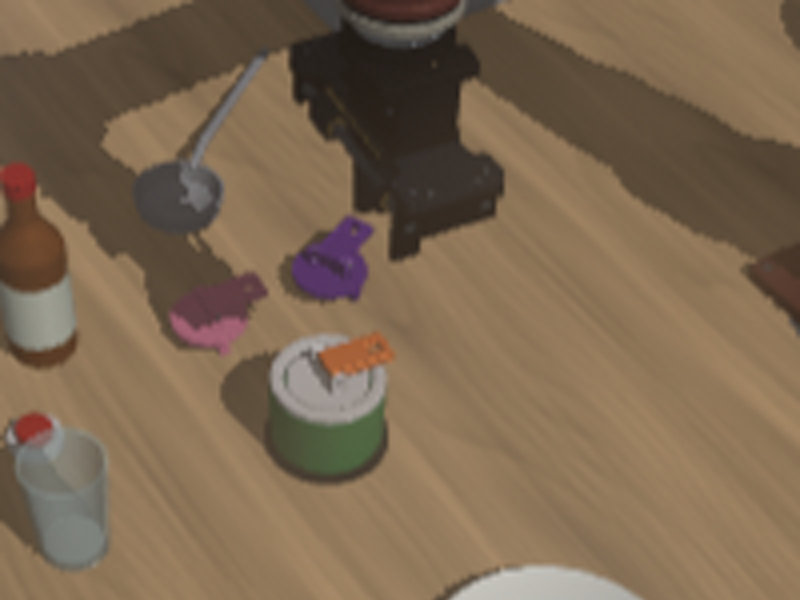

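The view shows the open gripper above the box at about (430,190), with the flap at (355,352) clear of it. I'll descend around the flap's sides.

Emit:
send_rows(
  plan=[0,0,-4,0,0,0,0.1,0,0,-8,0,0,0,0.1,0,0,-11,0,0,0,0.1,0,0,-12,0,0,0,0.1,0,0,-12.5,0,0,0,0.1,0,0,-13,0,0,0,0.1,0,0,-13.2,0,0,0,0.1,0,0,-13.2,0,0,0,0.1],
)

```text
clock: 2.9
ee_pos: [506.0, -130.8, 81.6]
eef_rot: [-180.0, -0.1, -5.9]
contact_force: [0.1, 0.4, 0.5]
width: 0.547
grip_force: 0.0
```

Emit:
send_rows(
  plan=[0,0,-0.2,0,0,0,0.1,0,0,-0.2,0,0,0,-0.2,0,0,-0.2,0,0,0,-0.4,0,0,-0.2,0,0,0,-0.6,0,0,-0.2,0,0,0,-1,0,0,-0.2,0,0,0,-1,0,0,-0.2,0,0,0,-1,0,0,-0.2,0,0,0,-1],
  squeeze=8,
)

```text
clock: 3.57
ee_pos: [505.1, -131.9, 78.8]
eef_rot: [179.9, -0.0, -5.9]
contact_force: [-0.3, -4.9, 2.3]
width: 0.32
grip_force: 8.0
```

Emit:
send_rows(
  plan=[0,-0.1,0,0,0,0,-1,0,-0.1,0.35,0,0,0,-1,0.06,-0.1,0.7,0,0,0,-1,0.14,-0.1,1.05,0,0,0,-1,0.25,-0.1,1.4,0,0,0,-1,0.38,-0.15,1.72,0,0,0,-1,0.55,-0.15,2.05,0,0,0,-1,0.55,-0.15,2.05,0,0,0,-1],
)

```text
clock: 4.23
ee_pos: [511.1, -132.1, 99.7]
eef_rot: [-180.0, -0.0, -5.9]
contact_force: [0.5, 0.3, -0.6]
width: 0.317
grip_force: 8.0
```

Emit:
send_rows(
  plan=[0.2,-0.02,0.3,0,0,0,-1,0.41,-0.04,0.59,0,0,0,-1,0.65,-0.07,0.85,0,0,0,-1,0.91,-0.1,1.09,0,0,0,-1,1.2,-0.12,1.3,0,0,0,-1,1.5,-0.15,1.5,0,0,0,-1,1.82,-0.19,1.66,0,0,0,-1,2.15,-0.22,1.8,0,0,0,-1,2.5,-0.26,1.9,0,0,0,-1,2.84,-0.29,1.99,0,0,0,-1,3.2,-0.33,2.04,0,0,0,-1,3.2,-0.33,2.04,0,0,0,-1],
)

```text
clock: 5.23
ee_pos: [543.6, -136.0, 119.8]
eef_rot: [180.0, -0.1, -5.9]
contact_force: [-0.3, -1.0, 2.6]
width: 0.322
grip_force: 8.0
```

```bash
python3 -c "
from h import *
p,d,K,T=grab('scene')
cv2.imwrite('pics/b.png',cv2.resize(p[80:190,200:340],(760,597),interpolation=2)[...,::-1])"
```

```text
(no output)
```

View pics/b.png

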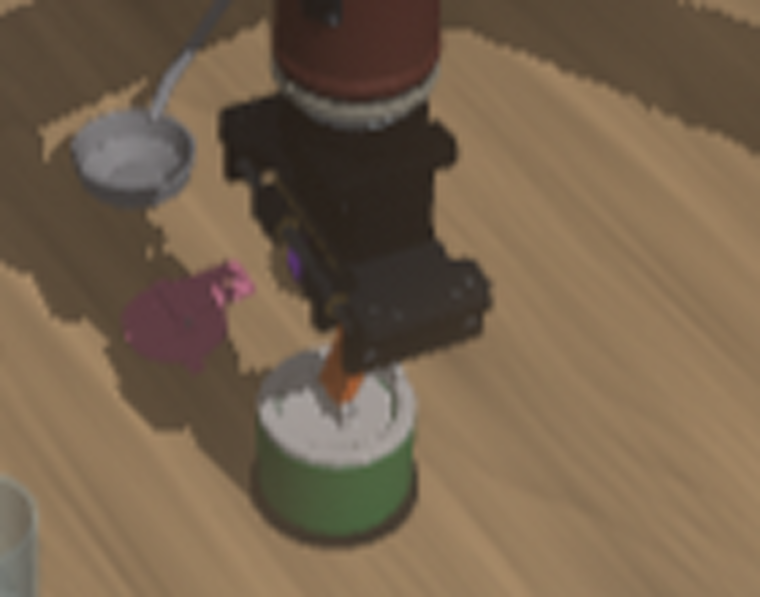

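The view shows the orange flap at (345,375) held by the fingers and nearly upright. I'll push on to the stop.

Emit:
send_rows(
  plan=[0.15,-0.01,0,0,0,0,-1,0.3,-0.03,0,0,0,0,-1,0.45,-0.04,0,0,0,0,-1,0.45,-0.04,0,0,0,0,-1,0.45,-0.04,0,0,0,0,-1],
)

```text
clock: 5.7
ee_pos: [547.3, -136.5, 119.8]
eef_rot: [180.0, -0.1, -5.9]
contact_force: [-1.5, -3.0, 4.8]
width: 0.321
grip_force: 8.0
```

Emit:
send_rows(
  plan=[0.15,-0.04,0.1,0,0,0,-1,0.3,-0.08,0.1,0,0,0,-1,0.3,-0.08,0.1,0,0,0,-1,0.3,-0.08,0.1,0,0,0,-1],
)

```text
clock: 6.03
ee_pos: [550.1, -136.6, 120.3]
eef_rot: [-180.0, 0.0, -5.9]
contact_force: [-2.6, -0.5, 0.9]
width: 0.317
grip_force: 8.0
```

Emit:
send_rows(
  plan=[0.15,-0.02,0,0,0,0,-1,0.3,-0.03,0,0,0,0,-1,0.3,-0.03,0,0,0,0,-1,0.3,-0.03,0,0,0,0,-1],
)

```text
clock: 6.37
ee_pos: [553.2, -137.0, 120.4]
eef_rot: [-180.0, -0.0, -5.9]
contact_force: [-1.4, -0.5, 1.0]
width: 0.321
grip_force: 8.0
```

```bash
python3 -c "
from h import *
p,d,K,T=grab('scene');W=world(d,K,T)
H,S,V=cv2.split(cv2.cvtColor(p,cv2.COLOR_RGB2HSV));o=(H<14)&(S>140)&(V>70)&(W[...,2]>78)&(abs(W[...,0]-548)<35)&(abs(W[...,1]+135)<35)
v,u=np.nonzero(o)
for r in np.unique(v): print(r,u[v==r].min(),u[v==r].max(),W[r,u[v==r]].mean(0).round(1))
"
```

```text
150 264 264 [ 549.3 -122.3  104.4]
151 261 264 [ 552.1 -126.5   97.7]
152 263 264 [ 551.2 -121.9   96.8]
153 262 263 [ 555.  -121.5   94.7]
```

```bash
python3 -c "
from h import *
p,d,K,T=grab('scene')
q,d,K,T=grab('top')
cv2.imwrite('pics/c.png',np.hstack([cv2.resize(p[130:180,230:295],(520,400),interpolation=2),cv2.resize(q[190:260,275:320],(257,400),interpolation=2)])[...,::-1])"
```

```text
(no output)
```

View pics/c.png

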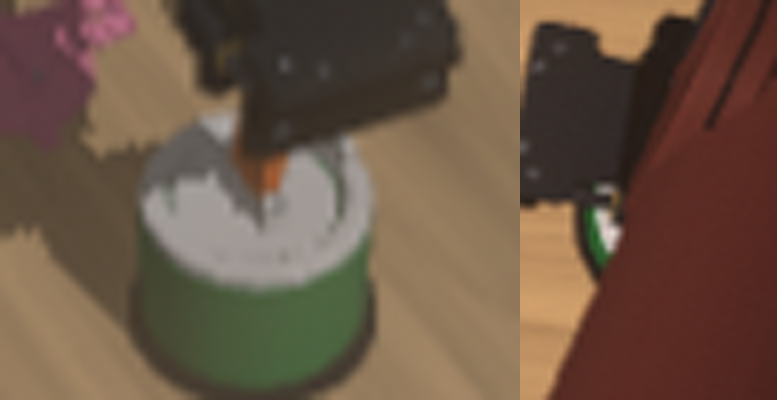

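The left panel shows the flap at (260,165), mostly hidden by the finger, and the angle looks near vertical. I'll feel a little further for the stop.

Emit:
send_rows(
  plan=[0.15,-0.02,0,0,0,0,-1,0.3,-0.03,0,0,0,0,-1,0.3,-0.03,0,0,0,0,-1,0.3,-0.03,0,0,0,0,-1],
)

```text
clock: 6.85
ee_pos: [556.2, -137.4, 120.4]
eef_rot: [180.0, -0.0, -5.9]
contact_force: [-1.3, -0.4, 0.3]
width: 0.323
grip_force: 8.0
```

Emit:
send_rows(
  plan=[0,0,0,0,0,0,0.1,0,0,0,0,0,0,0.1,0,0,0,0,0,0,0.1,0,0,3,0,0,0,0.1,0,0,7,0,0,0,0.1,0,0,11,0,0,0,0.1,0,0,11,0,0,0,0.1],
)

```text
clock: 7.43
ee_pos: [559.3, -138.7, 238.0]
eef_rot: [-180.0, -0.6, -5.9]
contact_force: [1.2, -0.8, -0.5]
width: 0.546
grip_force: 0.0
```

```bash
python3 -c "
from h import *
p,d,K,T=grab('scene');W=world(d,K,T)
H,S,V=cv2.split(cv2.cvtColor(p,cv2.COLOR_RGB2HSV));o=(H<14)&(S>140)&(V>70)&(W[...,2]>78)&(abs(W[...,0]-548)<60)&(abs(W[...,1]+135)<40)
v,u=np.nonzero(o)
for r in np.unique(v)[::2]: print(r,u[v==r].min(),u[v==r].max(),np.median(W[r,u[v==r]],0).round(1))
cv2.imwrite('pics/e.png',cv2.resize(p[90:190,220:320],(600,600),interpolation=2)[...,::-1])
"
```

```text
137 261 262 [ 543.4 -148.1  135.9]
139 261 263 [ 546.7 -139.7  137.1]
141 261 265 [ 548.8 -131.1  135.4]
143 260 265 [ 550.4 -131.5  128.2]
145 260 265 [ 551.5 -128.   121.8]
147 260 265 [ 552.2 -126.9  114.6]
149 260 264 [ 554.  -123.4  107.6]
151 263 264 [ 551.5 -121.5  101.8]
```

View pics/e.png

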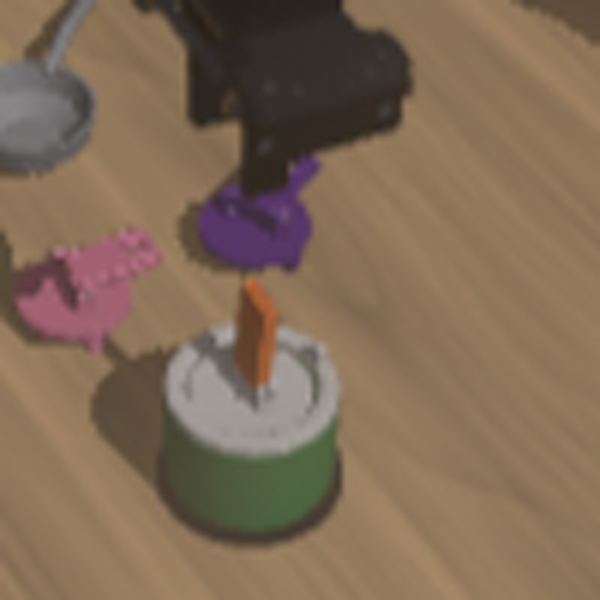

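The picture confirms the flap is upright: its top is at (250,285) and its end at z ≈ 137. The pads had just slid along it against the stop. I'll regrip on its two faces with the hand turned 90°, because that grip is firmer for turning and keeps the cap level.

Emit:
send_rows(
  plan=[-1,0.2,0,0,0,90,0.1,-1,0.2,0,0,0,90,0.1,-1,0.2,0,0,0,90,0.1,-1,0.2,0,0,0,90,0.1,-1,0.2,0,0,0,90,0.1,-1,0.2,0,0,0,90,0.1,-1,0.2,0,0,0,90,0.1,-1,0.2,0,0,0,90,0.1,-1,0.2,0,0,0,90,0.1,-1,0.2,0,0,0,90,0.1,-1,0.2,0,0,0,90,0.1,-1,0.2,0,0,0,90,0.1,-1,0.2,0,0,0,90,0.1,-1,0.2,0,0,0,90,0.1],
)

```text
clock: 8.65
ee_pos: [545.7, -135.2, 229.6]
eef_rot: [-179.9, -0.0, 84.3]
contact_force: [0.1, -0.6, 0.3]
width: 0.55
grip_force: 0.0
```

Emit:
send_rows(
  plan=[0,0,-3,0,0,0,0.1,0,0,-6,0,0,0,0.1,0,0,-8,0,0,0,0.1,0,0,-10,0,0,0,0.1,0,0,-11,0,0,0,0.1,0,0,-11.6,0,0,0,0.1,0,0,-11.6,0,0,0,0.1],
)

```text
clock: 9.23
ee_pos: [545.5, -135.3, 113.5]
eef_rot: [-179.9, 0.0, 84.0]
contact_force: [0.4, -0.1, -0.5]
width: 0.55
grip_force: 0.0
```

Emit:
send_rows(
  plan=[0,0,0,0,0,0,-0.3,0,0,0,0,0,0,-0.5,0,0,0,0,0,0,-0.6,0,0,0,0,0,0,-0.7,0,0,0,0,0,0,-1,0,0,0,0,0,0,-1,0,0,0,0,0,0,-1],
  squeeze=6,
)

```text
clock: 9.82
ee_pos: [546.2, -135.4, 114.6]
eef_rot: [180.0, -0.0, 84.1]
contact_force: [1.6, -0.6, -0.3]
width: 0.11
grip_force: 5.8
```

Emit:
send_rows(
  plan=[0,0,0,0,0,0,-1,0,0,0,0,0,5,-1,0,0,0,0,0,10,-1,0,0,0,0,0,15,-1,0,0,0,0,0,20,-1,0,0,0,0,0,20,-1,0,0,0.2,0,0,20,-1,0,0,0.4,0,0,20,-1,0,0,0.4,0,0,20,-1],
  squeeze=20,
)

```text
clock: 10.57
ee_pos: [545.2, -135.4, 116.8]
eef_rot: [-179.9, 0.0, 104.0]
contact_force: [4.6, -2.2, -18.3]
width: 0.099
grip_force: 20.0
```

Emit:
send_rows(
  plan=[0,0,-0.3,0,0,0,-1,0,0,-0.35,0,0,3.5,-1,0,0,-0.35,0,0,7,-1,0,0,-0.35,0,0,7,-1,0,0,-0.2,0,0,7,-1,0,0,-0.1,0,0,7,-1,0,0,-0.1,0,0,7,-1],
)

```text
clock: 11.15
ee_pos: [545.8, -135.3, 116.9]
eef_rot: [-180.0, -0.0, 111.0]
contact_force: [1.8, -1.3, -10.3]
width: 0.104
grip_force: 20.0
```

Emit:
send_rows(
  plan=[0,0,-0.25,0,0,0,-1,0,0,-0.25,0,0,3.5,-1,0,0,-0.25,0,0,7,-1,0,0,-0.25,0,0,7,-1,0,0,-0.1,0,0,7,-1,0,0,0,0,0,7,-1,0,0,0,0,0,7,-1],
)

```text
clock: 11.73
ee_pos: [546.3, -135.5, 117.9]
eef_rot: [180.0, 0.0, 118.0]
contact_force: [0.2, -0.3, -0.6]
width: 0.104
grip_force: 20.0
```

Emit:
send_rows(
  plan=[0,0,0.1,0,0,0,-1,0,0,0.2,0,0,0,-1,0,0,0.2,0,0,0,-1],
)

```text
clock: 11.98
ee_pos: [546.1, -135.5, 119.7]
eef_rot: [180.0, 0.0, 118.1]
contact_force: [-0.4, 0.6, -0.3]
width: 0.104
grip_force: 20.0
```

Emit:
send_rows(
  plan=[0,0,0.2,0,0,0,-1,0,0,0.4,0,0,0,-1,0,0,0.6,0,0,0,-1,0,0,0.8,0,0,0,-1,0,0,1.0,0,0,0,-1,0,0,1.0,0,0,0,-1],
)

```text
clock: 12.48
ee_pos: [546.3, -135.5, 130.0]
eef_rot: [180.0, 0.0, 118.1]
contact_force: [0.1, -0.4, -1.2]
width: 0.098
grip_force: 20.0
```

Emit:
send_rows(
  plan=[0,0,0.5,0,0,0,-1,0,0,1,0,0,0,-1,0,0,1.5,0,0,0,-1,0,0,2.2,0,0,0,-1,0,0,3,0,0,0,-1,0,0,4,0,0,0,-1,0,0,5,0,0,0,-1,0,0,6,0,0,0,-1,0,0,7,0,0,0,-1,0,0,7,0,0,0,-1],
)

```text
clock: 13.32
ee_pos: [547.1, -135.7, 202.1]
eef_rot: [179.8, 0.1, 118.1]
contact_force: [-0.6, -0.4, -0.7]
width: 0.098
grip_force: 20.0
```

```bash
python3 -c "
from h import *
s=readout.sense();print(s['contact_force'],s['ee_pos'],s['qpos'])
p,d,K,T=grab('scene')
cv2.imwrite('pics/f.png',cv2.resize(p[60:190,200:340],(640,594),interpolation=2)[...,::-1])"
```

```text
[-0.64097219 -0.36645845 -0.69277974] [ 547.14831896 -135.71046083  202.08254918] [-16.80686718  10.0015316   29.73224739  99.28234922  -5.23479861
  71.89295603  42.25828308]
```

View pics/f.png

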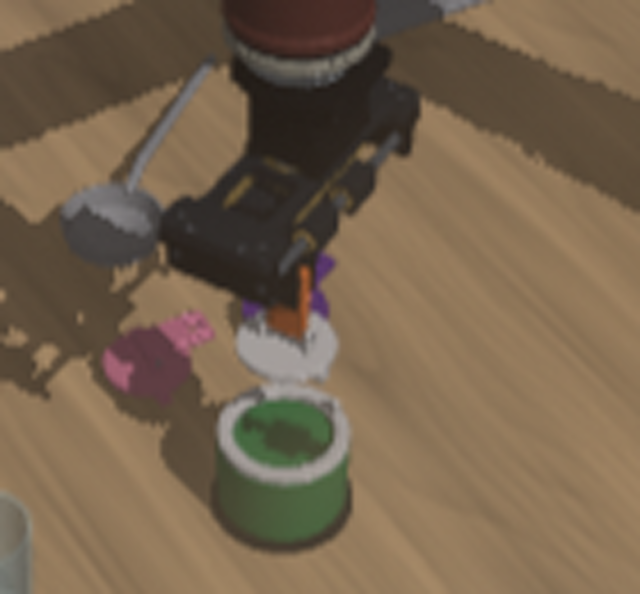

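The cap hangs level below the gripper at (287,345), and the box is open at (285,430). Next I carry it to the plate.

Emit:
send_rows(
  plan=[-0.1,1,0,0,0,0,-1,-0.2,3,0,0,0,0,-1,-0.3,5.5,0,0,0,0,-1,-0.4,8,0,0,0,0,-1,-0.5,10.5,0,0,0,0,-1,-0.6,13,0,0,0,0,-1,-0.7,15.5,0,0,0,0,-1,-0.8,18,0,0,0,0,-1,-0.9,20.5,0,0,0,0,-1,-1,23,0,0,0,0,-1,-1.1,25.5,0,0,0,0,-1,-1.2,27.5,0,0,0,0,-1,-1.3,29,0,0,0,0,-1,-1.3,29.6,0,0,0,0,-1,-1.3,29.6,-3,0,0,0,-1,-1.3,29.6,-6,0,0,0,-1,-1.3,29.6,-9,0,0,0,-1,-1.3,29.6,-11,0,0,0,-1,-1.3,29.6,-11.6,0,0,0,-1,-1.3,29.6,-11.8,0,0,0,-1],
)

```text
clock: 15.03
ee_pos: [531.9, 159.8, 79.9]
eef_rot: [-179.8, 0.0, 118.1]
contact_force: [-1.3, 0.4, -0.8]
width: 0.104
grip_force: 20.0
```

```bash
python3 -c "
from h import *
s=readout.sense();print(s['contact_force'],s['ee_pos'])
p,d,K,T=grab('scene')
cv2.imwrite('pics/g.png',cv2.resize(p[130:280,240:390],(600,600),interpolation=2)[...,::-1])"
```

```text
[-1.34569182  0.43756096 -0.81385139] [531.86633524 159.82602973  79.92748724]
```

View pics/g.png

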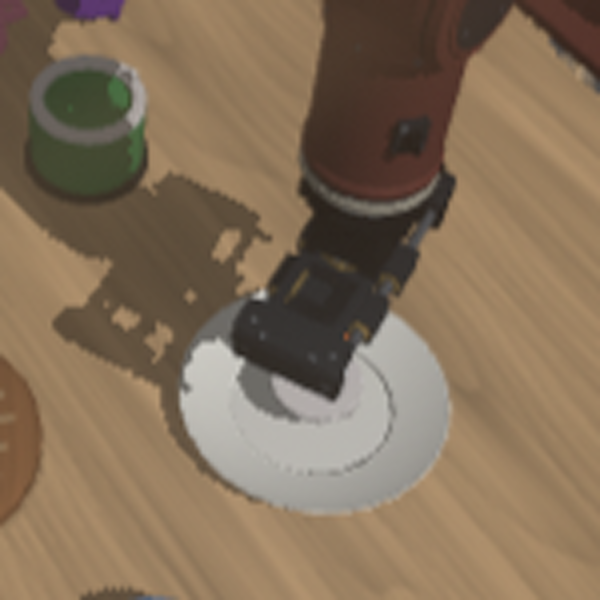

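The cap is just above the plate's middle at (315,390). I'll lower it slowly until I feel contact.

Emit:
send_rows(
  plan=[0,0,-0.2,0,0,0,-1,0,0,-0.4,0,0,0,-1,0,0,-0.6,0,0,0,-1,0,0,-0.8,0,0,0,-1,0,0,-0.9,0,0,0,-1,0,0,-0.9,0,0,0,-1],
)

```text
clock: 15.58
ee_pos: [533.0, 160.6, 72.4]
eef_rot: [180.0, 0.0, 118.1]
contact_force: [0.1, 0.0, -1.2]
width: 0.099
grip_force: 20.0
```

Emit:
send_rows(
  plan=[0,0,-0.05,0,0,0,-1,0,0,-0.1,0,0,0,-1,0,0,-0.15,0,0,0,-1,0,0,-0.2,0,0,0,-1,0,0,-0.2,0,0,0,-1],
)

```text
clock: 16.0
ee_pos: [533.0, 160.5, 70.3]
eef_rot: [-180.0, 0.0, 118.1]
contact_force: [-0.2, -0.1, -1.9]
width: 0.102
grip_force: 20.0
```

Emit:
send_rows(
  plan=[0,0,-0.05,0,0,0,-1,0,0,-0.1,0,0,0,-1,0,0,-0.1,0,0,0,-1],
)

```text
clock: 16.25
ee_pos: [533.2, 160.6, 69.6]
eef_rot: [180.0, 0.0, 118.1]
contact_force: [0.6, -0.4, -0.2]
width: 0.101
grip_force: 20.0
```

Emit:
send_rows(
  plan=[0,0,-0.05,0,0,0,-1,0,0,-0.1,0,0,0,-1,0,0,-0.1,0,0,0,-1],
)

```text
clock: 16.5
ee_pos: [533.4, 160.7, 69.4]
eef_rot: [180.0, -0.0, 118.1]
contact_force: [-3.8, -0.1, 9.3]
width: 0.103
grip_force: 20.0
```

Emit:
send_rows(
  plan=[0,0,0.08,0,0,0,-1,0,0,0.08,0,0,0,-0.6,0,0,0.08,0,0,0,-0.3,0,0,0.08,0,0,0,0,0,0,0.08,0,0,0,0.1,0,0,0.08,0,0,0,0.1,0,0,1.5,0,0,0,0.1,0,0,4,0,0,0,0.1,0,0,7,0,0,0,0.1,0,0,10,0,0,0,0.1,0,0,14,0,0,0,0.1,0,0,14,0,0,0,0.1,0,0,14,0,0,0,0.1],
)

```text
clock: 17.58
ee_pos: [534.4, 161.0, 210.9]
eef_rot: [179.7, 0.0, 118.1]
contact_force: [-0.9, -0.5, -0.6]
width: 0.548
grip_force: 0.0
```

```bash
python3 -c "
from h import *
s=readout.sense();print(s['contact_force'],s['ee_pos'])
p,d,K,T=grab('scene');W=world(d,K,T)
m=(abs(W[...,2]-27)<4)&(np.hypot(W[...,0]-533,W[...,1]-161)<60);print(m.sum(),cv2.minEnclosingCircle(W[m][:,:2].astype(np.float32)),np.polyfit(W[m][:,0],W[m][:,2],1))
cv2.imwrite('pics/i.png',cv2.resize(p[130:280,240:390],(600,600),interpolation=2)[...,::-1])"
```

```text
[-0.86188435 -0.49289669 -0.64371484] [534.3967118  161.02997015 210.87878638]
239 ((537.1338500976562, 161.20689392089844), 34.695350646972656) [1.54068751e-02 1.80914969e+01]
```

View pics/i.png

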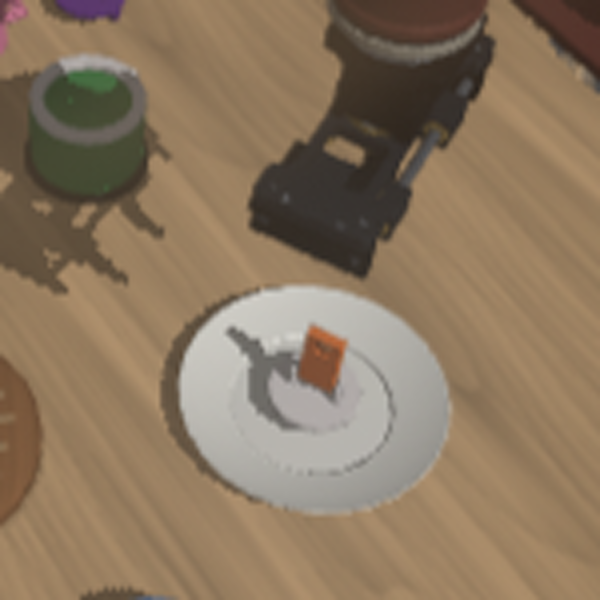

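The cap stands level at (315,390), within about 5 mm of the plate's centre. Its disc top measures about 26 mm high, and the gripper is well clear.

```bash
python3 -c "
from plant import env
print(env.hand_in())"
```

```text
the job is handed in; nothing more can be done
None
```

The herb box is open and the cap stands upright and released near the middle of the white plate. The job is handed in, but no verdict came back.

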